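# Lock the depth stop of the felt press

### The job

The depth stop of this hand press is already set, so lock it: slip the large open-ended spanner onto the lower nut of the stop rod, lay its handle against the front left pillar (nearest the robot, to the robot's left) so that it cannot swing round, and with the lower nut held like that tighten the locknut above it, clockwise until it bites and then about another 20 degrees (12 to 27 will do). The lower nut must not turn by more than half a flat from its setting. Afterwards take the spanner off and lay it flat on the table, clear of the press; do not force anything, and leave the small spanner, the candle glass and the bead box where they are.

Things in the scene. Friction and masses are not known exactly. Their poses are not given: they have to be found in the camera images.
- press: Small grey hand press, fixed to the table. Origin: centre of the base's underside, z up, -x its front (faces the robot), +y its left. Base 240 x 240 x 20 mm. Pillars of radius 11 mm at x = +-85, y = +-85 mm, rising 30 mm through the flat top plate (206 x 212 x 18 mm, x y z, upper face at z = 150 mm). Ram end at x = 0, y = -35 mm, 16 mm above the plate. Lever low on the right side.
- plate_top (a point): Point of the top plate's upper face on the axis of the stop rod, axes as the press's; x = 13, y = 49 mm in the press, so 116 mm behind the plate's front edge. The rod (radius 10 mm) ends 44 mm above it and carries the lower nut (0 to 16 mm above the plate) and on that the locknut (16 to 30 mm).
- press_pillar (a point): Centre of the top end of the front left pillar (radius 11 mm), 30 mm above the plate; 98 mm in front and 36 mm left of the rod's axis. With the jaw on the nut it stops the handle where that lies 0.14 rad clockwise, seen from above, of the press's x axis; tightening drives the handle against it. The handle must bear on it while the locknut is tightened.
- stop_nut (a point): Centre of the lower nut: steel hexagon, 30 mm across flats, 16 mm high, standing on the plate. Its x axis points to a corner, two flats face its +-y. At the start x is within 0.07 rad of the press's x, so the spanner goes on from the front, handle towards the robot. It turns with only 0.06 N m of drag: unheld, it is carried round by the locknut.
- stop_nut_corner (a point): The lower nut's rear corner (+x of the nut), 17.3 mm from the rod's axis, at mid-height: it shows how far the nut has turned (half a flat, 30 degrees, moves it 9 mm).
- locknut (a point): Centre of the locknut: steel hexagon, 30 mm across flats, 14 mm high, on top of the lower nut. x points to a corner, two flats face its +-y. At first it is loose: it turns freely (0.03 N m) clockwise, seen from above, by an unknown 0.15 to 0.95 rad before it bites. To be turned with the fingers on two opposite flats, the fingertips staying above the spanner.
- locknut_turn (a joint): How far the locknut has been tightened past biting on the lower nut, rad: 0 until it bites and the lower nut is held, then grows as it is turned on clockwise against 0.35 to 0.45 N m; it stays where it is left. 0.35 (20 degrees) is wanted; 0.20 to 0.48 (12 to 27 degrees) will do.
- spanner: The large open-ended spanner, plain steel, 192 mm long, 11 mm thick, about 0.3 kg, lying on the table left or right of the press. Origin: on the underside below the jaw's centre; +x out of the jaw's mouth, handle along -x, 22 mm wide from x = -46 mm to its round end at x = -172 mm. Head 56 mm wide. Mass centre at about x = -65 mm, so held by the handle its head sags a little.
- spanner_jaw (a point): Centre of the large spanner's jaw at half thickness (5.5 mm above the underside), axes as the spanner's. Jaw sides flat and parallel, 31.5 mm apart, then a flared mouth ending 20 mm in front of this point; bottom of the jaw 18 mm behind it. On the nut it lies within 5 mm of the rod's axis in plan, and the spanner flat on the plate. It clears the nut when drawn 40 mm back.
- spanner_grip (a point): Point on the large spanner's handle 142 mm behind the jaw's centre, at half thickness. With the spanner on the nut it is some 26 mm in front of the plate's edge, in free air, so it can be gripped there from above; the spanner stays lying on the plate when let go.
- small_spanner: Smaller steel spanner, 125 mm long, 7 mm thick, too small for the nuts; lies on the other side of the press. Origin under its jaw's centre. Leave it alone.
- candle_glass: White candle in a glass 62 mm across and 85 mm high, at the back left. Origin: centre of its underside. Leave it alone.
- bead_box: Clear bead box, 28 x 112 x 22 mm, at the back right. Origin: centre of its underside. Leave it alone.

How it is judged (in metres and radians):
On the way, in this order (a step that is already met when the one before it is completed fails the run):
1. the large spanner is on the lower nut, flat on the plate (horizontal distance between spanner_jaw and stop_nut below 0.005 m and z of spanner_jaw in the frame of plate_top between 0 and 0.0115 m and angle between spanner's own z axis and vertical below 0.12 rad), for 0.2 s.
2. the locknut is tight while the spanner is on the lower nut with its handle against the front left pillar (all of step 1 and value of joint locknut_turn above 0.2 rad and y of spanner_grip in the frame of plate_top above 0.014 m), for 0.2 s.
At the end, for the whole second after the job is handed in: The locknut is tightened 0.20 to 0.48 rad past biting, the lower nut has turned less than half a flat (corner moved under 9 mm), and the large spanner lies flat and still on the table, not touching the press (value of joint locknut_turn between 0.2 and 0.48 rad and distance of stop_nut_corner from where it was at the start of the episode below 0.009 m and height (world z) of spanner_jaw below 0.012 m and angle between spanner's own z axis and vertical below 0.1 rad and contact force between spanner and press below 0.1 N and linear speed of spanner below 0.02 m/s).
It fails at once if the lower nut turned by more than half a flat (distance of stop_nut_corner from where it was at the start of the episode above 0.009 m).
It fails at once if the locknut overtightened (over 0.48 rad past biting) (value of joint locknut_turn above 0.48 rad).
It fails at once if the spanner forced against the nut or the press: over 45 N while the jaw is not home on the nut, over 120 N in all (sum of its contacts) when it is (contact force between spanner and press above 120 N or (contact force between spanner and press above 45 N and horizontal distance between spanner_jaw and stop_nut above 0.006 m)).
It fails at once if the spanner dropped (falling faster than 0.8 m/s out of the fingers) (linear speed of spanner above 0.8 m/s and contact force between the fingers and spanner below 0.1 N).
It fails at once if the small spanner, the candle glass or the bead box shifted by more than 25 mm (distance of any of small_spanner, candle_glass, bead_box from where it was at the start of the episode above 0.025 m).
It also fails if it takes over 72 s, if anything falls off the work surface, if the arm or the gripper's body presses on something with over 40 N, if the wrist force passes 120 N, or if a joint passes its speed limit or range.

### The arm

A 6-joint arm with a two-finger parallel gripper is mounted at the origin on the work surface. World frame = base frame: x ahead of the robot, y to its left, z up, the work surface at z = 0. Lengths are in mm, angles in rad, forces in N, time in s.
With the tool pointing down it reaches from about 300 to 775 mm from the base axis. Payload 14.6 kg.
Tool frame: the origin (TCP) lies between the finger pads; the fingertips stand 19 mm ahead of it and the grasp point (between the pads) is the TCP; z points along the fingers, y is the line along which they close (so a half turn about z gives the same grasp; the last joint's range is limited). The gripper opens to 94 mm and grips with 3 to 60 N. Pads are 16 mm wide; open, the fingers measure 119 mm over their backs; the gripper's body (75 mm by 177 mm) begins 78 mm behind the grasp point.
Start: joints at [-1.366, 0.3, 1.521, -0, 1.321, -0.067], TCP at [147.649, -529.801, 194.246] pointing down, gripper open.
Joint ranges: [-3.03, 3.03], [-0.79, 2.21], [0.23, 2.52], [-1.04, 4.18], [0, 3.07], [-2.55, 2.55]. Speed limits (rad/s): [2.22, 2.22, 2.57, 3.14, 3.14, 3.14].

### API

Orientations are given as [roll, pitch, yaw] about the fixed x, y, z axes, in that order (R = Rz(yaw) Ry(pitch) Rx(roll)).
In Python, from cell import monitor, imaging, job, find_in, trace gives the robot as it stands. The module is installed in compiled form; this text tells all that it offers.
- The arm moves only by the tool arm_command, never from a script. Its argument "steps" is a list of rows, each a list of 5 numbers: the opening, from 0 (shut) to 1 (fully open), then the shift along the tool's x, y, z in mm, then the turn about the tool's z in degrees. In form: [[gripper, dx, dy, dz, turn], ...]. A call has 1 to 20 rows; each row is the pose to reach, as a shift and turn from the pose commanded when the call began, along the tool's axes at that moment; what a row does not reach only later rows make up. A row lasts 1/8 s, in which the tool goes at most 62.5 mm and 10.7 degrees, less where a joint would pass 70% of its speed; a pose out of reach is approached as far as the arm can. A call with a gripper value outside its range is refused whole. The fingers move at their own pace and stop on an object; "force" is the grip in N (left out, the last holds). Time passes only in rows, so rows that repeat a pose let the fingers close. It gives the time, the measured TCP pose, the force, the opening and the grip force at its end, in the units of the state.
- monitor.read_state(): the state, without advancing time (a new reading comes with each control period).
- imaging.camera(name): name is "scene" or "side" or "wrist"; returns a dict with "img" (420x560x3 uint8, red, green, blue), "mtx" (3x3 intrinsics, pixels), "D" ([k1, k2, p1, p2, k3] as OpenCV has them; the pictures are not rectified), "view" (4x4, takes a point from world to camera coordinates). Camera axes: x right, y down, z forward; pixel columns grow to the right and rows downward; lengths in mm; the calibration is good to about 2 mm. A picture is of the moment at which its call begins. There is no depth.
- job.sign_off(): hands the job in; it is judged then, once.
Trained networks look in a picture, given as the dict that the camera call returned (one of the last four; its "shot" number tells which), for a name from the list of things; names that differ only in an ending like _2 or _b are one class to them, and where a whole thing is asked for, a point or a joint stands for the part that bears it (a point fixed in the world has none). Each returns a list of dicts, best first, with "p" (0 to 1); they miss things now and then, are a little off and sometimes report something else, mostly with a low value. They report only what shows in the picture. A call takes as long as a camera call.
- find_in(picture, target): "rect" ([centre column, centre row, width, height] in pixels, round what is visible of it).
- trace(picture, target): "region" (420x560 bool, what is visible of it) and "rect" ([centre column, centre row, width, height] in pixels, round what is visible of it).
The state is a dict: "clock": time; "joints": joint angles; "qd": joint speeds; "effort": joint torques, N m; "eef_pos": TCP position; "eef_rot": TCP orientation; "wrist_force": force on the tool from outside, world axes, zero at the start; "moment": the same for the moment, N m; "finger_gap": finger opening in mm; "finger_force": force on a finger pad.
Only numpy, scipy, OpenCV 4.12 (cv2) and the standard library are available. Lean on these libraries where they do the work, as an engineer would, in place of code of your own. Each camera call takes 0.05 s, during which the arm holds its last target. There are 200 camera calls.

## Working session

There is one attempt and no reset: what is moved stays moved. The work goes in short steps, Python scripts to look and compute and a tool call to move; the robot and the scene stay as the last step left them, time stands still between calls to the robot, and variables do not carry over. Pictures are saved under pics/ and viewed, at most 10 in all, crops included, and the job is handed in when it is done.

Besides the shell and the picture viewer there is one more tool, called after ">>>" in YAML: its name, and indented under it one key for each argument. arm_command: Moves the arm, as the interface text tells. Its arguments: {"type":"object","properties":{"steps":{"type":"array","items":{"type":"array","items":{"type":"number"}}},"force":{"type":"number"}},"required":["steps"]}

```bash
mkdir -p pics
cat > h.py <<'E'
import numpy as np, cv2
from cell import monitor, imaging, job, find_in, trace
def ray(c,uv):
    p=cv2.undistortPoints(np.array([[uv]],float),c["mtx"],np.array(c["D"],float))[0,0]
    V=np.array(c["view"]);R=V[:3,:3];o=-R.T@V[:3,3]
    return o,R.T@np.array([p[0],p[1],1])
def onz(c,uv,z):
    o,d=ray(c,uv);return o+d*(z-o[2])/d[2]
def proj(c,P):
    V=np.array(c["view"]);return cv2.projectPoints(np.array(P,float).reshape(-1,3),cv2.Rodrigues(V[:3,:3])[0],V[:3,3],c["mtx"],np.array(c["D"],float))[0][:,0]
def tri(obs):
    A=np.zeros((3,3));b=np.zeros(3)
    for c,uv in obs:
        o,d=ray(c,uv);d=d/np.linalg.norm(d);M=np.eye(3)-np.outer(d,d);A+=M;b+=M@o
    return np.linalg.solve(A,b)
def save(c,n):cv2.imwrite(f"pics/{n}.png",c["img"][:,:,::-1])
E
python3 - <<'E'
from h import *
np.set_printoptions(precision=1,suppress=True)
cs={n:imaging.camera(n) for n in("scene","side","wrist")}
both=[]
for n,c in cs.items():
    V=np.array(c["view"]);print(n,"cam at",-V[:3,:3].T@V[:3,3])
    both.append(c["img"])
    for t in("spanner","press","locknut","stop_nut","press_pillar","small_spanner","spanner_jaw","spanner_grip","stop_nut_corner","plate_top"):
        try:
            r=find_in(c,t);print(n,t,[(np.array(x["rect"]),round(x["p"],2)) for x in r[:2]])
        except Exception as e: print(n,t,e)
    save(c,n+"0")
print(monitor.read_state())
E
```

```text
scene cam at [ 898.2 -508.5  702.9]
scene spanner []
scene press [(array([319.7, 243.2, 150.4, 160.3]), 0.72)]
scene locknut [(array([341.5, 193.6,  19.6,  14.5]), 0.47), (array([388.9, 196.2,  22.5,  38.6]), 0.4)]
scene stop_nut [(array([341.1, 197.1,  12. ,  18.3]), 0.59)]
scene press_pillar [(array([320.1, 242.3, 145.9, 160.4]), 0.68)]
scene small_spanner [(array([183.2, 344. ,  34.6,  54.4]), 0.61)]
scene spanner_jaw [(array([341.2, 194.2,  23.3,  23.1]), 0.35)]
scene spanner_grip [(array([319.5, 173.9,  61.7,  15.1]), 0.67)]
scene stop_nut_corner [(array([342.9, 195.6,  19.8,  19.5]), 0.75)]
scene plate_top [(array([318.2, 242.2, 147.2, 161.8]), 0.78)]
side cam at [439.2 624.2 625.7]
side spanner [(array([282.9, 377. , 117.4,  39.3]), 0.69)]
side press [(array([230.3, 244.9, 137. , 140.7]), 0.78), (array([218.9, 226.4,  22.6,  22.9]), 0.32)]
side locknut [(array([218.5, 219.3,  18.8,  16.6]), 0.65)]
side stop_nut [(array([221.6, 223.9,  18.1,  18.6]), 0.85)]
side press_pillar [(array([230.1, 244.8, 133. , 144. ]), 0.77)]
side small_spanner [(array([310.4, 194.1,  43.5,  19.1]), 
[... 230 characters left out ...]
 22.3]), 0.85)]
side plate_top [(array([230.4, 244.1, 136.5, 149.3]), 0.86)]
wrist cam at [ 222.2 -508.8  384.3]
wrist spanner []
wrist press []
wrist locknut []
wrist stop_nut []
wrist press_pillar []
wrist small_spanner []
wrist spanner_jaw []
wrist spanner_grip []
wrist stop_nut_corner []
wrist plate_top []
{'clock': 1.65, 'joints': array([-1.4,  0.3,  1.5,  0. ,  1.3, -0.1]), 'qd': array([-0.,  0.,  0.,  0.,  0., -0.]), 'effort': array([ -0. , -53.2, -35.3,   0.1,   0. ,  -0. ]), 'eef_pos': array([ 147.7, -529.8,  194.3]), 'eef_rot': array([ 3.1, -0. ,  0.3]), 'wrist_force': array([0.9, 0.4, 0.1]), 'moment': array([-0. ,  0. ,  0.1]), 'finger_force': 0.0, 'finger_gap': 94.26998043800191}
```

View pics/scene0.png

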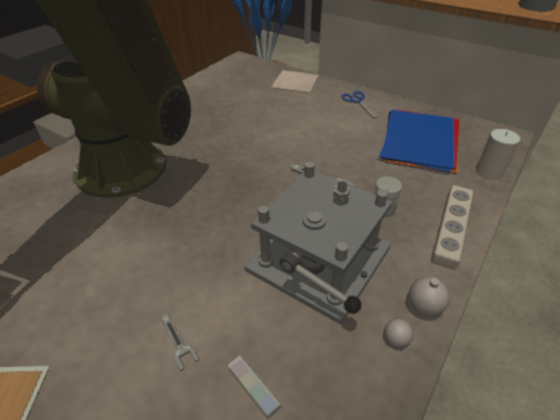

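View pics/side0.png

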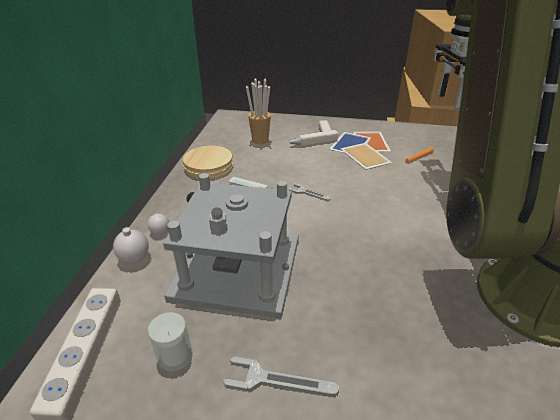

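The scene shows the press with its pillar tops at about (309,166), (264,211), (341,248) and (381,194), and the small spanner at (180,343). The side view shows the large spanner left of the press, jaw at about (240,372) and handle end at (335,388); the pillar tops are at (265,236), (282,185), (174,226) and (204,178).

Run:
```python
from h import *
np.set_printoptions(precision=1,suppress=True)
s=imaging.camera("scene");d=imaging.camera("side")
pts={"FL":((309,166),(265,236)),"FR":((264,211),(282,185)),"BR":((341,248),(204,178)),"BL":((381,194),(174,226)),"rod":((343,184),(217,211))}
P={k:tri([(s,a),(d,b)]) for k,(a,b) in pts.items()}
for k in P:print(k,P[k])
c=sum(P[k] for k in("FL","FR","BR","BL"))/4
v=(P["BL"]-P["FL"]+P["BR"]-P["FR"]);print("c",c,"yaw",np.arctan2(v[1],v[0]))
# spanner
t=trace(d,"spanner")[0];ys,xs=np.nonzero(t["region"]);print(t["p"],len(xs))
W=np.array([onz(d,(x,y),8)[:2] for x,y in zip(xs,ys)])
m=W.mean(0);u,S,vt=np.linalg.svd(W-m,full_matrices=False);a=vt[0]*np.sign(vt[0][0])
q=(W-m)@a;n=(W-m)@np.array([-a[1],a[0]])
print("span mean",m,"yaw",np.arctan2(a[1],a[0]),"ext",q.min(),q.max(),n.min(),n.max(),"end",m+a*q.min(),"tip",m+a*q.max())
for nm in("candle_glass","small_spanner"):
    r=find_in(d,nm);print(nm,[(onz(d,x["rect"][:2],30 if 'c' ==nm[0] else 3),x["p"]) for x in r[:1]])
print(monitor.read_state()["eef_rot"])
```

```text
FL [555.5 103.5 175.5]
FR [554.4 -64.7 173.9]
BR [723.4 -66.6 173.3]
BL [723.8 103.3 175.2]
rod [652.7  69.3 192.8]
c [639.3  18.9 174.5] yaw -0.006292603197935766
0.71 1982
span mean [504.5 270.9] yaw -0.0020021958988654526 ext -101.6361899488328 88.94823708257705 -30.859796013789133 29.310380327417516 end [402.9 271.1] tip [593.5 270.8]
candle_glass [(array([701.1, 244.3,  30. ]), 0.6)]
small_spanner [(array([ 510.3, -293.3,    3. ]), 0.61)]
[3.1 0.  0.3]
```

```bash
cat >> h.py <<'E'
def to(*tg):
    "targets (x,y,z,yaw) -> rows in tool axes from the measured pose"
    s=monitor.read_state();p=s["eef_pos"];w=s["eef_rot"][2]
    print("t",round(s["clock"],2),"pos",np.round(p,1),"rot",np.round(s["eef_rot"],4),"F",np.round(s["wrist_force"],1),"q",np.round(s["joints"],2),"gap",round(s["finger_gap"],1))
    for x,y,z,yw in tg:
        d=np.array([x,y,z])-p;c,n=np.cos(w),np.sin(w)
        t=(yw-w+np.pi)%(2*np.pi)-np.pi
        print("row",np.round([c*d[0]+n*d[1],n*d[0]-c*d[1],-d[2],-np.degrees(t)],1))
E
python3 -c "
from h import *
to((390,-20,260,1.7),(445,271,150,3.1396))"
```

```text
t 1.9 pos [ 147.6 -529.8  194.3] rot [3.1415 0.     0.2717] F [-0.2  0.5  0.4] q [-1.37  0.3   1.52  0.    1.32 -0.07] gap 94.1
row [ 370.3 -426.1  -65.7  -81.8]
row [ 501.4 -691.6   44.3 -164.3]
```

>>> arm_command:
  steps:
    - [0.6,370,-426,-66,-82]
    - [0.6,370,-426,-66,-82]
    - [0.6,370,-426,-66,-82]
    - [0.6,370,-426,-66,-82]
    - [0.6,370,-426,-66,-82]
    - [0.6,370,-426,-66,-82]
    - [0.6,370,-426,-66,-82]
    - [0.6,370,-426,-66,-82]
    - [0.6,370,-426,-66,-110]
    - [0.6,501,-692,44,-164]
    - [0.6,501,-692,44,-164]
    - [0.6,501,-692,44,-164]
    - [0.6,501,-692,44,-164]
    - [0.6,501,-692,44,-164]
    - [0.6,501,-692,44,-164]
    - [0.6,501,-692,44,-164]
    - [0.6,501,-692,44,-164]
  force: 60

```text
clock: 4.03
eef_pos: [444.4, 271.4, 150.1]
eef_rot: [-3.141, -0.0, 3.134]
wrist_force: [-0.4, 0.8, 0.3]
finger_gap: 56.3
finger_force: 0.0
```

Run:
```python
from h import *
np.set_printoptions(precision=1,suppress=True)
c=imaging.camera("wrist");save(c,"w1")
r=trace(c,"spanner")
if r:
    t=r[0];ys,xs=np.nonzero(t["region"]);print(t["p"],len(xs),t["rect"])
    W=np.array([onz(c,(x,y),9)[:2] for x,y in zip(xs,ys)])
    b=[(np.median(W[(W[:,0]>x-4)&(W[:,0]<x+4),1]),np.ptp(W[(W[:,0]>x-4)&(W[:,0]<x+4),1])) for x in(410,430,450,470,490)]
    print(np.array(b));print(W.min(0),W.max(0))
to((445,271,21,3.1396))
```

```text
0.86 4615 [271.5, 241.2, 55.3, 179.9]
[[271.3  20.6]
 [271.1  21.8]
 [270.9  22.3]
 [270.8  22.6]
 [270.6  22. ]]
[402.1 240.3] [593.1 296.4]
t 4.12 pos [444.6 271.2 150.4] rot [3.1 0.  3.1] F [ 0.3  0.6 -0.4] q [ 0.5  0.3  1.7  0.   1.2 -1.1] gap 56.4
row [ -0.5  -0.2 129.4  -0.5]
```

View pics/w1.png

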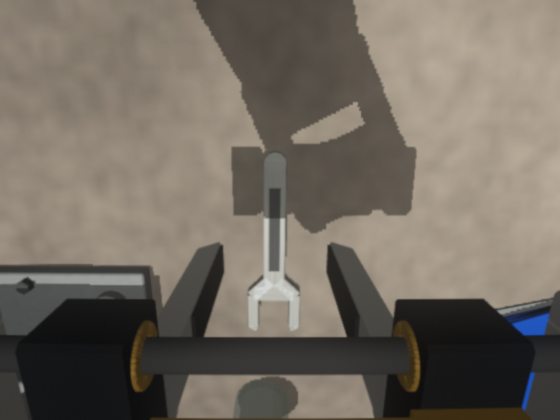

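The picture shows the spanner's handle end at (274,152) and its jaw tips at (250–297,325), with the fingers straddling it; all agrees with the side view.

>>> arm_command:
  steps:
    - [0.6,0,0,60,-0.5]
    - [0.6,0,0,110,-0.5]
    - [0.6,0,0,129,-0.5]
    - [0.6,0,0,129,-0.5]
    - [0.6,0,0,129,-0.5]
    - [0,0,0,129,-0.5]
    - [0,0,0,129,-0.5]
    - [0,0,0,129,-0.5]
    - [0,0,0,129,-0.5]
    - [0,0,0,129,-0.5]
    - [0,0,0,129,-0.5]
    - [0,0,0,119,-0.5]
    - [0,0,0,99,-0.5]
    - [0,0,0,59,-0.5]
  force: 60

```text
clock: 5.88
eef_pos: [443.9, 271.0, 91.7]
eef_rot: [-3.141, -0.002, -3.14]
wrist_force: [1.0, 0.1, 0.5]
finger_gap: 0.5
finger_force: 0.0
```

Run:
```python
from h import *
to((480,68,230,3.1416))
c=imaging.camera("side");save(c,"s1")
print([(x["rect"],x["p"]) for x in find_in(c,"spanner")[:1]])
```

```text
t 5.88 pos [443.9 271.   91.7] rot [-3.1406e+00 -1.9000e-03 -3.1404e+00] F [1.  0.1 0.5] q [ 0.48  0.35  1.72  0.    1.08 -1.09] gap 0.5
row [-3.590e+01 -2.030e+02 -1.383e+02  1.000e-01]
[([280.9, 377.6, 113.7, 35.9], 0.76)]
```

View pics/s1.png

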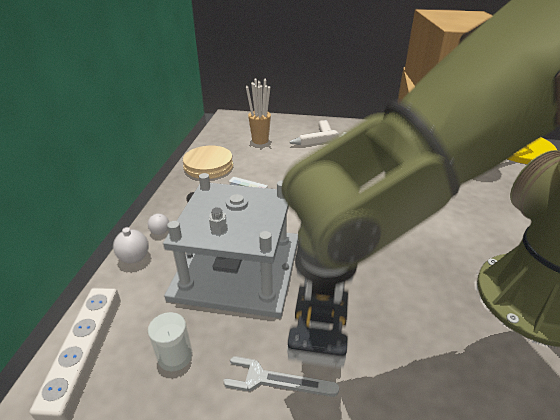

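The side view shows the spanner still on the table at (281,378), with the fingers shut above it, so the grasp missed. I'll go down again and check the height first.

>>> arm_command:
  steps:
    - [0.6,0,0,0,0]
    - [0.6,0,0,0,0]
    - [0.6,0,0,0,0]
    - [0.6,0,0,0,0]
    - [0.6,0,0,40,0]
    - [0.6,0,0,60,0]
    - [0.6,0,0,70,0]
    - [0.6,0,0,70,0]
    - [0.6,0,0,70,0]

```text
clock: 7.1
eef_pos: [444.9, 271.6, 22.1]
eef_rot: [3.141, 0.001, -3.14]
wrist_force: [-0.4, -0.4, -0.0]
finger_gap: 56.3
finger_force: 0.0
```

Run:
```python
from h import *
to((445,271,21,3.1396))
c=imaging.camera("wrist");save(c,"w2")
```

```text
t 7.1 pos [444.9 271.6  22.1] rot [ 3.1410e+00  1.1000e-03 -3.1403e+00] F [-0.4 -0.4 -0. ] q [ 0.48  0.45  1.76  0.    0.93 -1.09] gap 56.3
row [-0.1 -0.6  1.1  0.2]
```

View pics/w2.png

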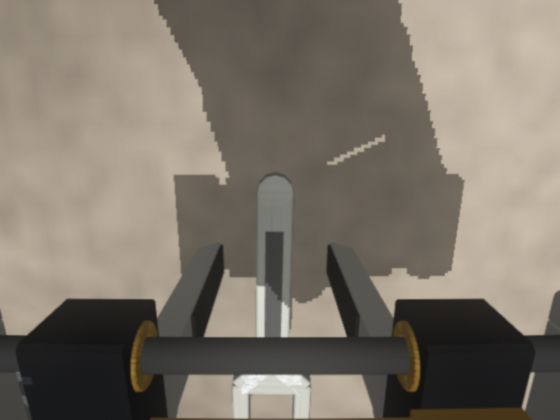

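The wrist view shows the handle at columns 258–292, midway between the open fingertips at (215,245) and (335,245). The fingers probably had not finished closing before I lifted, so I'll close and wait longer.

>>> arm_command:
  steps:
    - [0.5,0,0,1.5,0]
    - [0.3,0,0,1.5,0]
    - [0,0,0,1.5,0]
    - [0,0,0,1.5,0]
    - [0,0,0,1.5,0]
    - [0,0,0,1.5,0]
    - [0,0,0,1.5,0]
    - [0,0,0,1.5,0]
    - [0,0,0,1.5,0]
    - [0,0,0,1.5,0]
    - [0,0,0,1.5,0]
    - [0,0,0,1.5,0]
  force: 60

```text
clock: 8.65
eef_pos: [444.5, 271.3, 19.7]
eef_rot: [-3.142, -0.0, -3.14]
wrist_force: [0.0, 0.2, -0.7]
finger_gap: 0.4
finger_force: 0.0
```

Run:
```python
from h import *
np.set_printoptions(precision=1,suppress=True)
c=imaging.camera("wrist");save(c,"w3")
V=np.array(c["view"]);print(V,-V[:3,:3].T@V[:3,3])
print(proj(c,[[444.5,271.3,1],[444.5,299,1],[444.5,243,1],[444.5,271.3,20],[402,271,11],[574,271,11]]))
print([(x["rect"],x["p"]) for x in find_in(c,"spanner")[:1]])
```

```text
[[  -0.     1.     0.  -271. ]
 [   1.     0.     0.3 -410.2]
 [   0.3    0.    -1.   105.6]
 [   0.     0.     0.     1. ]] [367.4 271.5 210.3]
[[274.3 239.4]
 [318.4 239.5]
 [229.2 239.4]
 [274.3 250.9]
 [273.8 175.2]
 [273.7 417.3]]
[([273.6, 284.2, 37.3, 222.6], 0.56)]
```

View pics/w3.png

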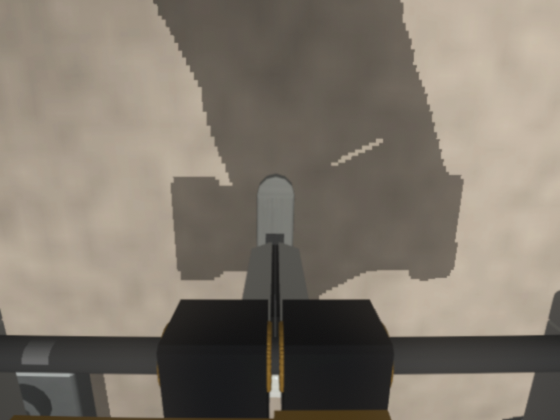

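The wrist view shows the fingers shut at (275,245) above the handle, which runs on beneath them. So the fingertips may stand higher than assumed, and I'll check that against both views.

Run:
```python
from h import *
np.set_printoptions(precision=1,suppress=True)
d=imaging.camera("side");c=imaging.camera("wrist")
for z in(40,60,72,91,110,130):print(z,proj(d,[[444,271,z]]))
for z in(1,10,20,30,40,50):
    p=proj(c,[[436.5,299.5,z],[436.5,243.2,z],[452.5,299.5,z]]);print(z,p.ravel(),"w",p[0,0]-p[1,0])
i=cv2.resize(d["img"][260:400,220:380],(800,600*140//120 if 0 else 600),interpolation=cv2.INTER_CUBIC)
cv2.imwrite("pics/s2.png",i[:,:,::-1])
for z in(1,20,40):print("now",z,proj(d,[[444,271,z]]))
```

```text
40 [[314.2 374.9]]
60 [[314.9 368. ]]
72 [[315.3 363.7]]
91 [[316.  356.7]]
110 [[316.7 349.4]]
130 [[317.5 341.4]]
1 [319.6 227.4 229.1 227.3 318.7 251.4] w 90.5124571361822
10 [321.5 232.1 227.3 232.  320.5 257. ] w 94.22068933501811
20 [323.7 237.8 225.  237.7 322.6 263.7] w 98.71276794637808
30 [326.2 244.1 222.5 244.  325.  271.1] w 103.65257168340796
40 [328.9 251.1 219.8 251.  327.6 279.3] w 109.1101848758133
50 [331.9 258.8 216.7 258.7 330.4 288.4] w 115.17103229993413
now 1 [[312.9 387.6]]
now 20 [[313.5 381.6]]
now 40 [[314.2 374.9]]
```

View pics/s2.png

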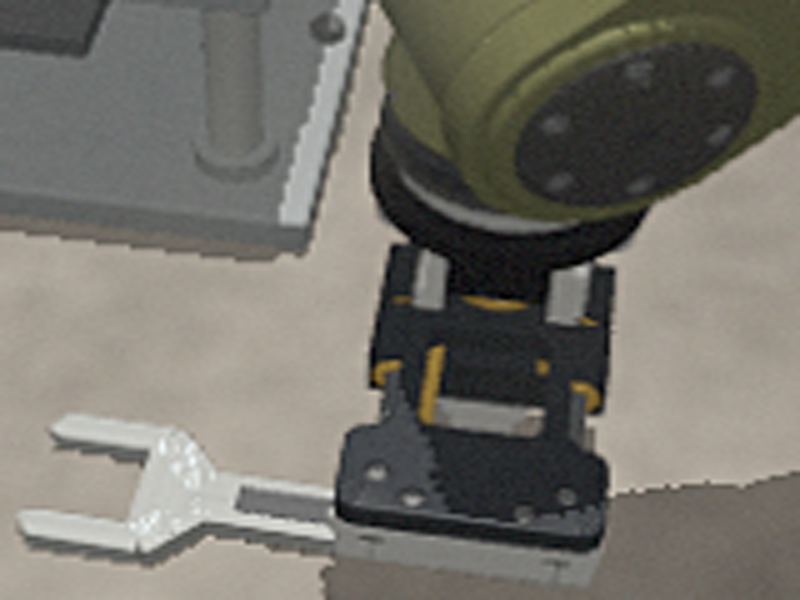

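>>> arm_command:
  steps:
    - [0.45,0,0,-3,0]
    - [0.45,0,0,-3,0]
    - [0.45,0,0,-3,0]
    - [0.45,0,0,-3,0]
    - [0.45,0,0,-3,0]
    - [0.45,0,0,-3,0]
    - [0.45,0,0,0,0]
    - [0.45,0,0,2,0]
    - [0.45,0,0,3,0]
    - [0.45,0,0,4,0]

```text
clock: 10.1
eef_pos: [444.5, 271.3, 15.7]
eef_rot: [-3.142, 0.0, -3.14]
wrist_force: [0.1, -1.0, 0.3]
finger_gap: 42.2
finger_force: 0.0
```

There is no contact at z = 15.7, so the fingertips do not reach 19 mm ahead of the reported TCP. I'll keep lowering gently.

>>> arm_command:
  steps:
    - [0.45,0,0,1,0]
    - [0.45,0,0,2,0]
    - [0.45,0,0,3,0]
    - [0.45,0,0,4,0]
    - [0.45,0,0,5,0]

```text
clock: 10.72
eef_pos: [444.5, 271.3, 10.7]
eef_rot: [-3.142, -0.0, -3.14]
wrist_force: [0.1, -0.5, 0.6]
finger_gap: 42.2
finger_force: 0.0
```

>>> arm_command:
  steps:
    - [0.45,0,0,1,0]
    - [0.45,0,0,2,0]
    - [0.45,0,0,3,0]
    - [0.45,0,0,4,0]
    - [0.45,0,0,5,0]

```text
clock: 11.35
eef_pos: [444.5, 271.3, 5.7]
eef_rot: [3.142, 0.0, -3.14]
wrist_force: [-0.1, 0.3, -0.1]
finger_gap: 42.5
finger_force: 0.0
```

>>> arm_command:
  steps:
    - [0.45,0,0,1,0]
    - [0.45,0,0,2,0]
    - [0.45,0,0,3,0]
    - [0.45,0,0,4,0]
    - [0.45,0,0,5,0]
    - [0.45,0,0,6,0]

```text
clock: 12.1
eef_pos: [444.5, 271.3, -0.3]
eef_rot: [3.142, -0.0, -3.14]
wrist_force: [-0.1, 0.3, -0.3]
finger_gap: 42.6
finger_force: 0.0
```

>>> arm_command:
  steps:
    - [0.45,0,0,1,0]
    - [0.45,0,0,2,0]
    - [0.45,0,0,3,0]
    - [0.45,0,0,4,0]
    - [0.45,0,0,5,0]

```text
clock: 12.72
eef_pos: [444.5, 271.3, -5.3]
eef_rot: [-3.142, -0.0, -3.14]
wrist_force: [-0.3, 0.4, 0.4]
finger_gap: 42.3
finger_force: 0.0
```

Run:
```python
from h import *
np.set_printoptions(precision=1,suppress=True)
c=imaging.camera("wrist");to((445,271,0,3.14159))
V=np.array(c["view"]);print("cam z",(-V[:3,:3].T@V[:3,3]))
t=trace(c,"spanner")[0];ys,xs=np.nonzero(t["region"]);print(t["rect"])
for r in(190,200,210,220,230):
    k=xs[ys==r]
    if len(k):
        for z in(0,11):
            print(r,z,k.min(),k.max(),onz(c,(k.min(),r),z)[:2],onz(c,(k.max()+1,r),z)[:2])
```

```text
t 12.78 pos [444.4 271.3  -5.4] rot [-3.1 -0.  -3.1] F [ 0.2 -0.2 -1. ] q [ 0.5  0.5  1.8  0.   0.9 -1.1] gap 42.2
row [-0.6 -0.3 -5.4  0.1]
cam z [367.4 271.5 185.2]
[270.6, 298.8, 89.7, 238.2]
190 0 258 291 [407.6 262.6] [407.6 280.8]
190 11 258 291 [405.2 263.1] [405.2 280.2]
200 0 255 294 [413.1 260.9] [413.1 282.5]
200 11 255 294 [410.4 261.5] [410.4 281.8]
210 0 253 296 [418.7 259.7] [418.6 283.6]
210 11 253 296 [415.6 260.4] [415.6 282.9]
220 0 254 296 [424.4 260.2] [424.3 283.7]
220 11 254 296 [421.  260.9] [420.9 283. ]
230 0 253 295 [430.1 259.6] [430.1 283.3]
230 11 253 295 [426.4 260.3] [426.4 282.6]
```

>>> arm_command:
  steps:
    - [0.1,0,0,0,0]
    - [0.1,0,0,0,0]
    - [0.1,0,0,0,0]
    - [0.1,0,0,0,0]
    - [0.1,0,0,0,0]
    - [0.1,0,0,0,0]
    - [0.1,0,0,0,0]
  force: 60

```text
clock: 13.7
eef_pos: [444.5, 271.3, -5.2]
eef_rot: [3.142, 0.0, -3.14]
wrist_force: [0.4, -1.1, 0.9]
finger_gap: 20.4
finger_force: 60.0
```

Gripped: the gap is 20.4 mm at 60 N. I'll lift and carry it above the plate's front.

>>> arm_command:
  steps:
    - [0.1,0,0,-10,0]
    - [0.1,0,0,-40,0]
    - [0.1,0,0,-80,0]
    - [0.1,0,0,-120,0]
    - [0.1,0,0,-160,0]
    - [0.1,0,0,-195,0]
    - [0.1,0,0,-205,0]
    - [0.1,-5,-40,-205,0]
    - [0.1,-10,-80,-205,0]
    - [0.1,-15,-120,-205,0]
    - [0.1,-20,-160,-205,0]
    - [0.1,-25,-190,-205,0]
    - [0.1,-25,-203,-205,0]
    - [0.1,-25,-203,-205,0]

```text
clock: 15.45
eef_pos: [469.4, 68.2, 199.2]
eef_rot: [3.142, -0.001, -3.141]
wrist_force: [-0.5, 0.2, -3.8]
finger_gap: 21.0
finger_force: 60.0
```

Run:
```python
from h import *
np.set_printoptions(precision=1,suppress=True)
c=imaging.camera("wrist");s=imaging.camera("scene");d=imaging.camera("side")
to((475,68,145,3.14159))
m=[im["img"] for im in(c,s,d)]
cv2.imwrite("pics/c1.png",cv2.resize(np.vstack([np.hstack([s["img"][120:330,180:460],d["img"][150:360,120:400]]),np.hstack([c["img"][::2,::2],c["img"][::2,::2]*0])]),(800,600*1),interpolation=cv2.INTER_AREA)[:,:,::-1])
for n,i in(("scene",s),("side",d),("wrist",c)):
    for t in("spanner","locknut","stop_nut"):
        print(n,t,[(np.array(x["rect"]),x["p"]) for x in find_in(i,t)[:1]])
```

```text
t 15.6 pos [469.5  69.2 199.5] rot [ 3.1 -0.  -3.1] F [ 0.4  0.8 -2.7] q [ 0.1  0.1  1.7  0.   1.3 -1.5] gap 20.8
row [-5.5 -1.2 54.5  0.1]
scene spanner [(array([290. , 160.2,  81. ,  47.5]), 0.61)]
scene locknut [(array([339.9, 194.1,  17.6,  12.6]), 0.44)]
scene stop_nut [(array([340.9, 195.6,  14.3,  22.4]), 0.78)]
side spanner [(array([286.9, 210.5, 110.4,  21.6]), 0.68)]
side locknut [(array([218.2, 220.1,  16.6,  16.7]), 0.47)]
side stop_nut [(array([219.4, 224.3,  19. ,  18.4]), 0.51)]
wrist spanner [(array([274.2, 298.9,  79.1, 237.7]), 0.58)]
wrist locknut []
wrist stop_nut []
```

View pics/c1.png

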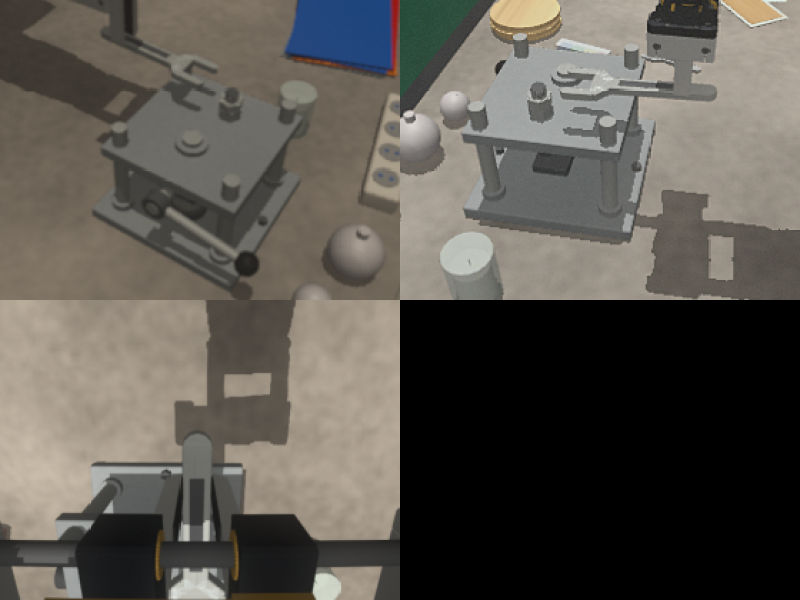

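The views show the spanner held level; in the composite its head is over the plate's front, with the jaw facing the nut. I'll lower it onto the plate just short of the nut.

>>> arm_command:
  steps:
    - [0.1,-5,0,20,0]
    - [0.1,-5,0,40,0]
    - [0.1,-5,0,48,0]
    - [0.1,-5,0,50,0]
    - [0.1,-5,0,51,0]
    - [0.1,-5,0,52,0]
    - [0.1,-5,0,53,0]

```text
clock: 16.92
eef_pos: [474.9, 68.4, 147.0]
eef_rot: [3.142, 0.001, -3.14]
wrist_force: [-0.6, 0.7, -1.8]
finger_gap: 20.6
finger_force: 60.0
```

```bash
cat > m.py <<'E'
from h import *
np.set_printoptions(precision=1,suppress=True)
s=imaging.camera("scene");d=imaging.camera("side")
to((475,68,145,3.14159))
for n,i in(("scene",s),("side",d)):
    r=trace(i,"spanner")
    if r:
        t=r[0];ys,xs=np.nonzero(t["region"]);W=np.array([onz(i,(x,y),160)[:2] for x,y in zip(xs,ys)])
        print(n,t["p"],len(xs),"ext",W.min(0),W.max(0))
        for x in range(int(W[:,0].min())//20*20+10,int(W[:,0].max())+1,20):
            k=W[abs(W[:,0]-x)<3,1]
            if len(k):print("  x",x,"y",k.min(),k.max(),(k.min()+k.max())/2)
L=[find_in(i,"locknut") for i in(s,d)]
if all(L):print("locknut",tri([(s,L[0][0]["rect"][:2]),(d,L[1][0]["rect"][:2])]))
L=[find_in(i,"stop_nut") for i in(s,d)]
if all(L):print("stop_nut",tri([(s,L[0][0]["rect"][:2]),(d,L[1][0]["rect"][:2])]))
A=cv2.resize(s["img"][140:230,270:390],(533,400),interpolation=cv2.INTER_CUBIC);B=cv2.resize(d["img"][180:270,180:300],(533,400),interpolation=cv2.INTER_CUBIC)
cv2.imwrite("pics/c2.png",cv2.resize(np.vstack([A,B]),(533,800) if 0 else (400,600))[:,:,::-1])
E
python3 m.py
```

```text
t 17.02 pos [474.9  68.4 146.9] rot [ 3.1  0.  -3.1] F [ 0.2 -0.3 -2.1] q [ 0.1  0.2  1.8  0.   1.2 -1.5] gap 20.8
row [-0.1 -0.4  1.9  0.1]
scene 0.96 747 ext [430.2  31.4] [625.6  93.8]
  x 430 y 69.02514743230671 77.68395253524744 73.35454998377708
  x 450 y 53.481490326773326 66.13732551876734 59.80940792277033
  x 470 y 76.7066181203956 80.99433499456683 78.85047655748122
  x 490 y 54.149846446976596 79.24808522541235 66.69896583619447
  x 510 y 53.87427187500674 76.96386153147392 65.41906670324033
  x 530 y 53.11718227792909 77.68474133363924 65.40096180578416
  x 550 y 50.039536245217676 78.38952632737818 64.21453128629793
  x 570 y 45.87481387738882 87.31907661072233 66.59694524405558
  x 590 y 33.71187309655812 92.04543336639045 62.87865323147429
  x 610 y 32.084532205750804 93.77008315608754 62.92730768091917
side 0.78 1193 ext [431.5  35.3] [621.8 105.3]
  x 430 y 66.37696168888613 77.73924630906924 72.05810399897769
  x 450 y 54.607383899025535 86.41823853329288 70.51281121615921
  x 490 y 56.218806195345564 84.85349821960438 70.53615220747497
  x 510 y 53.819741534960485 85.7337343780772 69.77673795651884
  x 530 y 53.70342882066757 86.32428721367955 70.01385801717356
  x 550 y 53.90238295857682 80.50454618136462 67.20346456997072
  x 570 y 45.50236860843063 98.6712746509088 72.08682162966971
  x 590 y 35.91475351449867 101.99531291228152 68.9550332133901
  x 610 y 39.138331363116436 105.32870945495438 72.2335204090354
locknut [653.3  70.8 169. ]
stop_nut [653.   71.2 159.4]
```

View pics/c2.png

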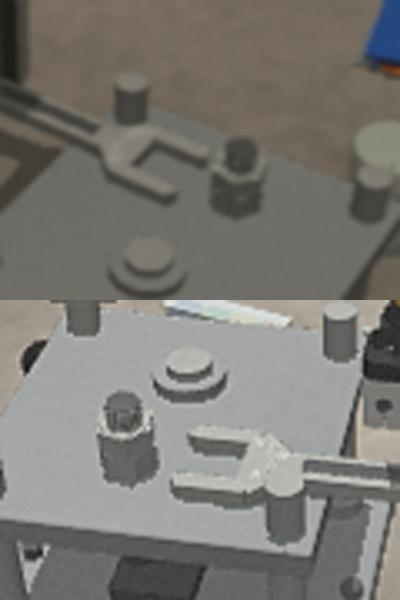

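The crops show the prong ends at scene (332.4,185.9) and (321.6,197.6), side (231.9,234.9) and (237,219.9). The rod top is at scene (342,185) and side (217,210.5). I'll triangulate these.

Run:
```python
from h import *
np.set_printoptions(precision=1,suppress=True)
s=imaging.camera("scene");d=imaging.camera("side")
a=tri([(s,(332.4,185.9)),(d,(231.9,234.9))]);b=tri([(s,(321.6,197.6)),(d,(237,219.9))])
print(a,b,(a+b)/2,"rod",tri([(s,(342.3,184)),(d,(217,210.3))]))
for y in(66,68,70,72):
    print(y,proj(s,[[652,y,194],[652,y,150]]).ravel(),proj(d,[[652,y,194],[652,y,150]]).ravel())
# rod/nut silhouette centre along the image row, from intensity
for n,i,(c0,c1),rows in(("scene",s,(322,362),(184,190,195)),("side",d,(198,238),(212,216,222))):
    for r in rows:print(n,r,c0,i["img"][r,c0:c1].mean(1).astype(int))
```

```text
[620.8  90.8 158.2] [621.6  45.8 158.5] [621.2  68.3 158.3] rod [652.5  67.9 193.5]
66 [340.9 184.1 338.9 200.6] [216.7 209.6 219.  228.3]
68 [341.4 183.6 339.4 200.1] [216.4 210.2 218.7 228.9]
70 [341.9 183.  339.8 199.5] [216.1 210.9 218.3 229.6]
72 [342.3 182.5 340.3 199. ] [215.8 211.5 218.  230.2]
scene 184 322 [ 85  97 109 117 121 122 122 122 121 121 117 110 109 112 109  91  69  67
  68  69  68  68  69  69  77  95 105 105 102 100 100 101 101 102 103 103
 104 104 104 101]
scene 190 322 [107 108 108 107 105 102  95  83  76  83  99 111 125 127 118 105  83  63
  62  63  60  61  63  75  96 112 111  99 100 108 110 110 109 110 111 109
 111 111 109 107]
scene 195 322 [110 107 106 107 106 106 108 107 107 107  99  81  67  62  62  64  67  72
  78  78  73  69  67  68  65  67  83 100 108 108 109 109 109 109 109 109
 108 108 107 107]
side 212 198 [165 163 165 165 166 164 164 165 165 165 165 167 172  82  89 111 108 108
 110 110 108 114  88  77 118 176 169 168 162 166 167 166 166 166 166 168
 168 166 169 168]
side 216 198 [164 163 165 161 163 163 166 164 164 167 165 178 188 191  86 105  77  94
  95  92  92  73  76  85 126 195 180 128 166 167 165 164 164 164 164 162
 163 163 163 162]
side 222 198 [165 165 163 164 162 165 165 168 166 167 169 132  95  97  98  93  93  92
 114  81  85  88  94  94  98  94  91  98 165 169 166 164 163 166 165 166
 163 167 136  85]
```

The prong mid is at y = 68.3 and the rod at y = 68, so they line up. I'll lower to touch the plate.

>>> arm_command:
  steps:
    - [0.1,0,0,0.7,0]
    - [0.1,0,0,1.4,0]
    - [0.1,0,0,2,0]
    - [0.1,0,0,2,0]

```text
clock: 17.92
eef_pos: [474.7, 68.3, 144.8]
eef_rot: [3.142, -0.0, -3.14]
wrist_force: [-0.2, -0.4, -2.5]
finger_gap: 20.7
finger_force: 60.0
```

>>> arm_command:
  steps:
    - [0.1,0,0,0.7,0]
    - [0.1,0,0,1.4,0]
    - [0.1,0,0,2,0]

```text
clock: 18.3
eef_pos: [474.6, 68.3, 142.8]
eef_rot: [-3.142, -0.0, -3.14]
wrist_force: [-5.2, 0.2, 2.7]
finger_gap: 20.8
finger_force: 60.0
```

>>> arm_command:
  steps:
    - [0.1,0,0,-0.7,0]
    - [0.1,-4,0,-0.7,0]
    - [0.1,-8,0,-0.7,0]
    - [0.1,-12,0,-0.7,0]
    - [0.1,-15,0,-0.7,0]
    - [0.1,-18,0,-0.7,0]

```text
clock: 19.05
eef_pos: [492.9, 68.4, 143.5]
eef_rot: [3.142, -0.0, -3.14]
wrist_force: [-6.4, 1.1, 4.3]
finger_gap: 20.7
finger_force: 60.0
```

>>> arm_command:
  steps:
    - [0.1,-2,0,-0.5,0]
    - [0.1,-4,0,-0.5,0]
    - [0.1,-6,0,-0.5,0]
    - [0.1,-8,0,-0.5,0]
    - [0.1,-10,0,-0.5,0]

```text
clock: 19.68
eef_pos: [502.8, 68.4, 144.1]
eef_rot: [3.141, -0.0, -3.14]
wrist_force: [-7.9, 0.0, 5.6]
finger_gap: 20.9
finger_force: 60.0
```

>>> arm_command:
  steps:
    - [0.1,-2,0,-0.6,0]
    - [0.1,-4,0,-0.6,0]
    - [0.1,-6,0,-0.6,0]
    - [0.1,-8,0,-0.6,0]

```text
clock: 20.18
eef_pos: [510.8, 68.5, 144.7]
eef_rot: [3.141, -0.0, -3.14]
wrist_force: [-5.9, -0.0, 5.0]
finger_gap: 20.7
finger_force: 60.0
```

>>> arm_command:
  steps:
    - [0.1,-2,0,0,0]
    - [0.1,-4,0,0,0]
    - [0.1,-6,0,0,0]
    - [0.1,-8,0,0,0]

```text
clock: 20.68
eef_pos: [518.8, 68.5, 144.7]
eef_rot: [3.142, -0.0, -3.14]
wrist_force: [-6.0, 1.2, 6.1]
finger_gap: 20.7
finger_force: 60.0
```

```bash
python3 m.py
```

```text
t 20.77 pos [519.   68.5 144.7] rot [ 3.1  0.  -3.1] F [-5.1  0.4  5.6] q [ 0.1  0.3  1.7  0.   1.2 -1.5] gap 20.7
row [44.  -0.4 -0.3  0.1]
scene 0.6 702 ext [479.6  32.7] [667.4  91.4]
  x 490 y 54.149846446976596 69.56440914630986 61.857127796643226
  x 530 y 53.11718227792909 80.65796512984338 66.88757370388623
  x 550 y 48.87241406190293 78.38952632737818 63.630970194640554
  x 570 y 48.64299002866477 79.07856393324545 63.86077698095511
  x 590 y 46.81486569380917 77.41455617373771 62.11471093377344
  x 610 y 46.15542686518148 81.56901258248587 63.862219723833675
  x 630 y 33.10509964051067 83.91172130386377 58.50841047218722
  x 650 y 33.705510243736 51.75681765248959 42.731163948112794
side 0.84 1026 ext [476.1  39.6] [666.1 104. ]
  x 490 y 58.48587747855879 87.85986430005107 73.17287088930493
  x 510 y 58.99974524922777 87.54810400236738 73.27392462579758
  x 530 y 66.19052385320128 89.04419213502308 77.61735799411218
  x 550 y 56.82903641476628 77.72422968829108 67.27663305152868
  x 570 y 57.35534685410346 87.22976186034293 72.2925543572232
  x 590 y 57.573493301481676 87.23538617043118 72.40443973595643
  x 610 y 49.517361071044434 94.26637460900838 71.8918678400264
  x 630 y 39.62592436922887 103.34574047797491 71.48583242360189
  x 650 y 82.93463115884458 104.03946996805121 93.4870505634479
locknut [654.9  66.8 166.8]
stop_nut [655.8  63.8 160.7]
```

View pics/c2.png

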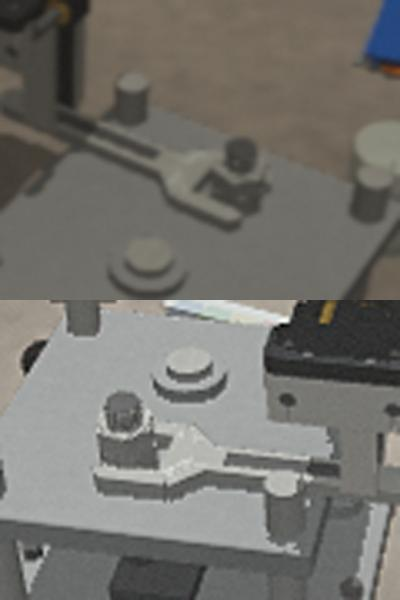

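The crops show the jaw round the lower nut, with the prong ends just past it and both prongs on the plate. Its centre is still about 4–5 mm short, so I'll push gently home.

>>> arm_command:
  steps:
    - [0.1,-1,0,0,0]
    - [0.1,-2,0,0,0]
    - [0.1,-3,0,0,0]

```text
clock: 21.45
eef_pos: [521.7, 68.4, 144.7]
eef_rot: [3.142, -0.0, -3.14]
wrist_force: [-6.5, -0.1, 7.2]
finger_gap: 21.0
finger_force: 60.0
```

>>> arm_command:
  steps:
    - [0.1,-1,0,0,0]
    - [0.1,-2,0,0,0]
    - [0.1,-2.5,0,0,0]

```text
clock: 21.82
eef_pos: [524.2, 68.4, 144.7]
eef_rot: [3.142, -0.0, -3.14]
wrist_force: [-7.4, 1.7, 7.6]
finger_gap: 20.8
finger_force: 60.0
```

>>> arm_command:
  steps:
    - [0.1,-0.7,0,0,0]
    - [0.1,-1.4,0,0,0]
    - [0.1,-2,0,0,0]

```text
clock: 22.2
eef_pos: [524.8, 68.5, 144.6]
eef_rot: [-3.142, -0.004, -3.14]
wrist_force: [-20.7, -0.3, 14.1]
finger_gap: 20.9
finger_force: 60.0
```

The jaw's bottom touches the nut. I'll back off slightly, then swing the handle about the rod towards the pillar.

>>> arm_command:
  steps:
    - [0.1,2.5,0,-0.3,0]
    - [0.1,2.4,3.4,-0.3,1.5]
    - [0.1,2.3,6.8,-0.3,3]
    - [0.1,2.1,10.1,-0.3,4.5]
    - [0.1,1.8,13.5,-0.3,6]
    - [0.1,1.7,15.7,-0.3,7]

```text
clock: 22.95
eef_pos: [524.6, 84.4, 144.8]
eef_rot: [3.142, 0.0, 3.019]
wrist_force: [0.2, -0.3, -0.6]
finger_gap: 20.8
finger_force: 60.0
```

>>> arm_command:
  steps:
    - [0.1,0,0.9,0,0.4]
    - [0.1,0,1.8,0,0.8]
    - [0.1,0,2.7,0,1.2]

```text
clock: 23.32
eef_pos: [524.9, 86.8, 144.8]
eef_rot: [3.141, 0.0, 2.999]
wrist_force: [0.5, 1.4, -1.6]
finger_gap: 21.1
finger_force: 60.0
```

>>> arm_command:
  steps:
    - [0.1,0,0.7,0,0.3]
    - [0.1,0,1.4,0,0.6]
    - [0.1,0,2,0,0.9]

```text
clock: 23.7
eef_pos: [524.9, 87.4, 144.8]
eef_rot: [-3.139, -0.0, 2.984]
wrist_force: [-1.9, -12.7, 0.0]
finger_gap: 20.9
finger_force: 60.1
```

It bears on the pillar. I'll ease off, let go and rise.

>>> arm_command:
  steps:
    - [0.1,0,1,0.3,0.5]
    - [0.1,0,1,0.6,0.5]
    - [0.45,0,1,0.6,0.5]
    - [0.45,0,1,0.6,0.5]
    - [0.45,0,1,0.6,0.5]
    - [0.45,0,1,0.6,0.5]
    - [0.45,0,1,0.6,0.5]
    - [0.45,0,1,-10,0.5]
    - [0.5,0,1,-40,0.5]
    - [0.5,0,1,-75,0.5]
    - [0.5,0,1,-75,0.5]
    - [0.5,0,1,-75,0.5]

```text
clock: 25.2
eef_pos: [525.1, 89.7, 219.6]
eef_rot: [-3.141, -0.0, 2.975]
wrist_force: [0.8, -0.4, -0.2]
finger_gap: 47.1
finger_force: 0.0
```

```bash
sed -i 's/^to(.*/to((653,68.3,219,3.1416))/' m.py; python3 m.py
```

```text
t 25.3 pos [524.9  89.7 219. ] rot [-3.1 -0.   3. ] F [-0.5 -0.1  0.6] q [ 0.1  0.2  1.5  0.   1.4 -1.3] gap 47.1
row [-129.9    0.1    0.    -9.5]
scene 0.85 881 ext [483.9  29.2] [676.7 103.3]
  x 490 y 77.44946666230948 103.34050327950894 90.3949849709092
  x 510 y 70.35891212926555 99.50469901000093 84.93180556963324
  x 530 y 67.0133354261672 97.59825536880311 82.30579539748516
  x 550 y 64.92165832843085 95.10427364519495 80.0129659868129
  x 570 y 61.70761449202661 93.2688477771672 77.4882311345969
  x 590 y 58.563212105130276 89.68865151416202 74.12593180964615
  x 610 y 55.01170878018246 87.35133329498427 71.18152103758337
  x 630 y 36.84634000882585 87.93910291060234 62.392721459714096
  x 650 y 30.023057206156466 53.98564785839943 42.00435253227795
  x 670 y 29.948886313528817 92.47445182198845 61.211669067758635
side 0.89 973 ext [482.4  44. ] [670.7 109.5]
  x 490 y 81.82875846652553 109.23137665433751 95.53006756043152
  x 510 y 77.18969880402017 106.69520197513327 91.94245038957672
  x 530 y 79.92243173207714 102.69528927809813 91.30886050508764
  x 570 y 72.99052153307173 95.6856931398454 84.33810733645856
  x 590 y 66.91908386508737 95.71933880965798 81.31921133737268
  x 610 y 61.67930266528788 94.26637460900838 77.97283863714813
  x 630 y 46.05351591897022 105.7119397342957 75.88272782663296
  x 650 y 86.05014681543923 104.03946996805121 95.04480839174522
  x 670 y 83.5736344010262 95.33779522974623 89.45571481538622
locknut [648.9  72.1 170.3]
stop_nut [655.1  68.7 164.7]
```

>>> arm_command:
  steps:
    - [0.5,-50,0,0,-5]
    - [0.5,-100,0,0,-9.5]
    - [0.5,-130,0,0,-9.5]
    - [0.5,-130,0,0,-9.5]
    - [0.5,-130,0,20,-9.5]
    - [0.5,-130,0,40,-9.5]
    - [0.5,-130,0,52,-9.5]
    - [0.5,-130,0,58,-9.5]
    - [0.5,-130,0,58,-9.5]

```text
clock: 26.72
eef_pos: [653.4, 68.3, 162.1]
eef_rot: [-3.142, 0.0, 3.141]
wrist_force: [-0.2, 0.1, -0.2]
finger_gap: 46.8
finger_force: 0.0
```

```bash
python3 -c "
from h import *
to((653,68.3,161,3.1416));print(monitor.read_state()['moment'])"
```

```text
t 26.73 pos [653.4  68.3 162.1] rot [-3.1416e+00  1.0000e-04  3.1412e+00] F [-0.2  0.1 -0.2] q [ 0.05  0.57  1.22 -0.    1.36 -1.52] gap 46.8
row [ 0.4  0.   1.1 -0. ]
[ 0.00294633 -0.10125309 -0.0040475 ]
```

>>> arm_command:
  steps:
    - [0.2,0,0,0,0]
    - [0.2,0,0,0,0]
    - [0.2,0,0,0,0]
    - [0.2,0,0,0,0]
    - [0.2,0,0,0,0]
    - [0.2,0,0,0,0]
  force: 20

```text
clock: 27.48
eef_pos: [653.7, 68.1, 162.3]
eef_rot: [-3.141, 0.001, 3.141]
wrist_force: [-0.5, -2.1, 5.2]
finger_gap: 32.2
finger_force: 20.0
```

```bash
python3 -c "
from h import *
to((653,68.3,161,3.1416));print(monitor.read_state()['moment'])"
```

```text
t 27.48 pos [653.7  68.1 162.3] rot [-3.1414e+00  8.0000e-04  3.1411e+00] F [-0.5 -2.1  5.2] q [ 0.05  0.57  1.22 -0.    1.36 -1.52] gap 32.2
row [ 0.7  0.2  1.3 -0. ]
[-0.40506437 -0.0809927  -0.00390684]
```

The gap of 32.2 mm (about 29 expected on flats) suggests the locknut is skewed about 15° in the grip. I'll regrip turned 15°.

>>> arm_command:
  steps:
    - [0.43,0,0,0,0]
    - [0.43,0,0,0,0]
    - [0.43,0,0,0,8]
    - [0.43,0,0,0,15]
    - [0.2,0,0,0,15]
    - [0.2,0,0,0,15]
    - [0.2,0,0,0,15]
    - [0.2,0,0,0,15]
    - [0.2,0,0,0,15]

```text
clock: 28.6
eef_pos: [653.4, 68.1, 161.7]
eef_rot: [-3.141, -0.0, 2.88]
wrist_force: [-1.3, -2.2, -1.9]
finger_gap: 29.6
finger_force: 19.9
```

```bash
python3 -c "
from h import *
to((653,68.3,161,3.1416));print(monitor.read_state()['moment'])"
```

```text
t 28.6 pos [653.4  68.1 161.7] rot [-3.1414e+00 -4.0000e-04  2.8796e+00] F [-1.3 -2.2 -1.9] q [ 0.05  0.57  1.22 -0.    1.36 -1.26] gap 29.6
row [  0.4   0.1   0.7 -15. ]
[-0.29390333  0.09175448  0.06162488]
```

The gap is 29.6 mm, so the fingers are on the flats. I'll turn clockwise in steps and watch the moment.

>>> arm_command:
  steps:
    - [0.2,0,0,0,0]
    - [0.2,0,0,0,0]
    - [0.2,0,0,0,3.5]
    - [0.2,0,0,0,7]
    - [0.2,0,0,0,7]
  force: 50

```text
clock: 29.22
eef_pos: [653.4, 68.2, 161.7]
eef_rot: [-3.141, -0.0, 2.757]
wrist_force: [-2.6, -2.1, -2.7]
finger_gap: 29.3
finger_force: 49.7
```

```bash
cat > r.py <<'E'
from cell import monitor
import numpy as np
s=monitor.read_state();print(round(s["clock"],2),np.round(s["eef_pos"],1),"yaw",round(np.degrees(s["eef_rot"][2]),2),"M",np.round(s["moment"],3),"F",np.round(s["wrist_force"],1),round(s["finger_gap"],2))
E
python3 r.py
```

```text
29.23 [653.4  68.2 161.7] yaw 157.99 M [-0.323  0.187 -0.065] F [-2.6 -2.1 -2.7] 29.34
```

>>> arm_command:
  steps:
    - [0.2,0,0,0,3.5]
    - [0.2,0,0,0,7]
    - [0.2,0,0,0,7]

```text
clock: 29.6
eef_pos: [653.4, 68.2, 161.7]
eef_rot: [-3.141, -0.0, 2.637]
wrist_force: [-1.0, -1.8, -2.4]
finger_gap: 29.3
finger_force: 49.7
```

```bash
python3 r.py
```

```text
29.6 [653.4  68.2 161.7] yaw 151.06 M [-0.347  0.178 -0.014] F [-1.  -1.8 -2.4] 29.32
```

>>> arm_command:
  steps:
    - [0.2,0,0,0,3]
    - [0.2,0,0,0,6]
    - [0.2,0,0,0,6]

```text
clock: 29.98
eef_pos: [653.4, 68.2, 161.7]
eef_rot: [-3.141, -0.0, 2.532]
wrist_force: [-1.2, -1.2, -4.2]
finger_gap: 29.2
finger_force: 49.7
```

```bash
python3 r.py
```

```text
29.98 [653.4  68.2 161.7] yaw 145.1 M [-0.308  0.152 -0.035] F [-1.2 -1.2 -4.2] 29.22
```

>>> arm_command:
  steps:
    - [0.2,0,0,0,3]
    - [0.2,0,0,0,6]
    - [0.2,0,0,0,6]

```text
clock: 30.35
eef_pos: [653.4, 68.2, 161.7]
eef_rot: [-3.141, -0.0, 2.428]
wrist_force: [-1.6, -1.3, -2.4]
finger_gap: 29.3
finger_force: 49.8
```

```bash
python3 r.py
```

```text
30.35 [653.4  68.2 161.7] yaw 139.11 M [-0.353  0.143  0.017] F [-1.6 -1.3 -2.4] 29.33
```

>>> arm_command:
  steps:
    - [0.2,0,0,0,3]
    - [0.2,0,0,0,6]
    - [0.2,0,0,0,6]

```text
clock: 30.72
eef_pos: [653.5, 68.2, 161.7]
eef_rot: [-3.141, -0.0, 2.323]
wrist_force: [-1.9, -1.8, -4.1]
finger_gap: 28.8
finger_force: 49.8
```

```bash
python3 r.py
```

```text
30.73 [653.5  68.2 161.7] yaw 133.12 M [-0.316  0.11  -0.047] F [-1.9 -1.8 -4.1] 28.77
```

>>> arm_command:
  steps:
    - [0.2,0,0,0,3]
    - [0.2,0,0,0,6]
    - [0.2,0,0,0,6]

```text
clock: 31.1
eef_pos: [653.4, 68.2, 161.7]
eef_rot: [-3.141, -0.0, 2.219]
wrist_force: [-1.2, -2.4, -5.3]
finger_gap: 29.4
finger_force: 49.8
```

```bash
python3 r.py
```

```text
31.1 [653.4  68.2 161.7] yaw 127.13 M [-0.386  0.142  0.311] F [-1.2 -2.4 -5.3] 29.37
```

>>> arm_command:
  steps:
    - [0.2,0,0,0,1.5]
    - [0.2,0,0,0,3]
    - [0.2,0,0,0,3]

```text
clock: 31.48
eef_pos: [653.5, 68.2, 161.8]
eef_rot: [-3.142, -0.0, 2.164]
wrist_force: [-1.3, -2.0, -4.4]
finger_gap: 29.0
finger_force: 49.8
```

```bash
python3 r.py;python3 m.py | sed -n 1,12p
```

```text
31.48 [653.5  68.2 161.8] yaw 123.97 M [-0.375  0.072  0.315] F [-1.3 -2.  -4.4] 29.01
t 31.57 pos [653.5  68.2 161.8] rot [-3.1 -0.   2.2] F [-1.4 -3.  -5. ] q [ 0.1  0.6  1.2  0.   1.4 -0.6] gap 29.0
row [  0.3  -0.4 -57.2 -56. ]
scene 0.81 748 ext [486.   31.8] [675.  101.4]
  x 490 y 80.47463793896674 98.96111035052155 89.71787414474414
  x 510 y 71.56734316006515 99.50469901000093 85.53602108503304
  x 530 y 68.20748955895766 97.59825536880311 82.90287246388039
  x 550 y 64.92165832843085 95.10427364519495 80.0129659868129
  x 570 y 61.70761449202661 91.47455429733014 76.59108439467838
  x 590 y 58.563212105130276 86.74948173959473 72.6563469223625
  x 610 y 53.87488337012343 83.29059785106284 68.58274061059313
  x 630 y 36.84634000882585 66.37542323384656 51.610881621336205
  x 650 y 33.705510243736 52.87127721521239 43.288393729474194
```

The bite came near yaw 130°, and the moment now stays steady at about 0.33 N m. I'll turn another 13.5°, to about 20° past biting.

>>> arm_command:
  steps:
    - [0.2,0,0,0,4]
    - [0.2,0,0,0,8]
    - [0.2,0,0,0,11]
    - [0.2,0,0,0,13.5]
    - [0.2,0,0,0,13.5]
    - [0.2,0,0,0,13.5]
    - [0.2,0,0,0,13.5]

```text
clock: 32.75
eef_pos: [653.5, 68.2, 161.8]
eef_rot: [-3.142, -0.0, 1.929]
wrist_force: [-1.4, -1.4, -6.0]
finger_gap: 29.3
finger_force: 49.8
```

```bash
python3 r.py
```

```text
32.75 [653.5  68.2 161.8] yaw 110.5 M [-0.322 -0.088  0.274] F [-1.4 -1.4 -6. ] 29.32
```

Now let go, rise and go back to the spanner's handle.

>>> arm_command:
  steps:
    - [0.45,0,0,0,0]
    - [0.45,0,0,0,0]
    - [0.45,0,0,0,0]
    - [0.45,0,0,-15,0]
    - [0.45,0,0,-40,0]
    - [0.45,0,0,-62,-10]
    - [0.45,0,0,-62,-20]
    - [0.45,0,0,-62,-30]
    - [0.45,0,0,-62,-40]
    - [0.45,0,0,-62,-50]
    - [0.45,0,0,-62,-61]
    - [0.45,0,0,-62,-61]

```text
clock: 34.25
eef_pos: [653.7, 68.2, 225.0]
eef_rot: [3.141, 0.001, 2.992]
wrist_force: [0.1, -0.0, 0.7]
finger_gap: 42.5
finger_force: 0.0
```

```bash
sed -i 's/^to(.*/to((524.9,87.6,220,2.992),(524.9,87.6,144.8,2.992))/' m.py; python3 m.py | grep -v "  x 4"
```

```text
t 34.35 pos [653.6  68.2 224.6] rot [3.1 0.  3. ] F [-0.7 -0.4 -0.3] q [ 0.1  0.5  1.1  0.   1.5 -1.4] gap 42.4
row [130.2  -0.5   4.6  -0.2]
row [130.2  -0.5  79.8  -0.2]
scene 0.83 887 ext [483.9  30.3] [676.7 104.6]
  x 510 y 70.35891212926555 101.38024604494689 85.86957908710622
  x 530 y 67.0133354261672 98.81629648749816 82.91481595683268
  x 550 y 64.92165832843085 93.90085508044598 79.41125670443841
  x 570 y 58.87949571463997 91.47455429733014 75.17702500598506
  x 590 y 56.925360884451095 87.92462187352027 72.42499137898568
  x 610 y 53.87488337012343 87.35133329498427 70.61310833255385
  x 630 y 36.84634000882585 87.93910291060234 62.392721459714096
  x 650 y 31.51093581537151 53.98564785839943 42.74829183688547
  x 670 y 33.601219858063644 91.34096668149044 62.47109326977704
side 0.81 1112 ext [482.1  41.2] [672.5 111.5]
  x 510 y 76.88627951903777 109.28203402973077 93.08415677438427
  x 530 y 74.0528723937831 105.3172960687981 89.6850842312906
  x 550 y 71.80339090147845 77.72422968829108 74.76381029488476
  x 570 y 69.530094582115 98.6712746509088 84.1006846165119
  x 590 y 66.60629645379572 96.02345966868825 81.31487806124198
  x 610 y 58.74736597749131 94.26637460900838 76.50687029324985
  x 630 y 43.334813144463624 106.0171688260184 74.67599098524101
  x 650 y 83.24790153460003 104.03946996805121 93.64368575132562
  x 670 y 83.5736344010262 98.07799129507316 90.82581284804968
stop_nut [652.9  69.2 162.9]
```

>>> arm_command:
  steps:
    - [0.5,50,0,0,0]
    - [0.5,100,0,0,0]
    - [0.5,130,0,0,0]
    - [0.5,130,0,0,0]
    - [0.5,130,0,30,0]
    - [0.5,130,0,60,0]
    - [0.5,130,0,76,0]
    - [0.5,130,0,79,0]
    - [0.5,130,0,79,0]
    - [0.1,130,0,79,0]
    - [0.1,130,0,79,0]
    - [0.1,130,0,79,0]
    - [0.1,130,0,79,0]
    - [0.1,130,0,79,0]
    - [0.1,130,0,79,0]
    - [0.1,130,0,79,0]
  force: 60

```text
clock: 36.65
eef_pos: [525.0, 87.1, 145.2]
eef_rot: [-3.141, 0.0, 2.993]
wrist_force: [-2.2, -4.1, 4.0]
finger_gap: 20.8
finger_force: 60.0
```

```bash
python3 r.py
```

```text
36.65 [525.   87.1 145.2] yaw 171.46 M [-0.945  0.224 -0.048] F [-2.2 -4.1  4. ] 20.77
```

>>> arm_command:
  steps:
    - [0.1,0,-2.2,0,-1]
    - [0.1,0.2,-4.5,0,-2]
    - [0.1,0.3,-6.8,0,-3]
    - [0.1,0.3,-9,0,-4]
    - [0.1,3,-9.2,-0.3,-4]
    - [0.1,6,-9.4,-0.3,-4]

```text
clock: 37.4
eef_pos: [518.4, 78.6, 145.2]
eef_rot: [-3.141, 0.002, 3.063]
wrist_force: [8.3, -0.3, -0.5]
finger_gap: 21.0
finger_force: 60.0
```

```bash
python3 r.py
```

```text
37.4 [518.4  78.6 145.2] yaw 175.5 M [-0.07  -1.748 -0.031] F [ 8.3 -0.3 -0.5] 21.0
```

>>> arm_command:
  steps:
    - [0.1,3,0,-0.3,0]
    - [0.1,6,0,-0.3,0]
    - [0.1,9,0,-0.3,0]
    - [0.1,12,0,-0.3,0]

```text
clock: 37.9
eef_pos: [505.2, 79.9, 145.2]
eef_rot: [-3.141, -0.001, 3.063]
wrist_force: [1.6, -0.1, -1.8]
finger_gap: 20.5
finger_force: 60.0
```

```bash
python3 r.py
```

```text
37.9 [505.2  79.9 145.2] yaw 175.48 M [ 0.015 -0.442  0.031] F [ 1.6 -0.1 -1.8] 20.53
```

>>> arm_command:
  steps:
    - [0.1,4,0,0,0]
    - [0.1,8,0,0,0]
    - [0.1,12,0,0,0]

```text
clock: 38.28
eef_pos: [493.2, 81.0, 145.3]
eef_rot: [-3.142, -0.0, 3.063]
wrist_force: [0.5, 0.0, -2.0]
finger_gap: 20.6
finger_force: 60.0
```

```bash
python3 r.py
```

```text
38.27 [493.2  81.  145.3] yaw 175.48 M [-0.01  -0.296  0.048] F [ 0.5  0.  -2. ] 20.61
```

>>> arm_command:
  steps:
    - [0.1,4,-1,-0.5,0]
    - [0.1,8,-3,-1,0]
    - [0.1,12,-4,-2,0]
    - [0.1,12,-4,-15,0]
    - [0.1,12,-4,-35,0]
    - [0.1,12,-4,-58,0]
    - [0.1,12,-4,-58,0]

```text
clock: 39.15
eef_pos: [482.1, 78.0, 205.2]
eef_rot: [3.141, 0.003, 3.063]
wrist_force: [0.1, 0.5, -3.6]
finger_gap: 20.8
finger_force: 60.0
```

```bash
python3 r.py; python3 -c "
from h import *
to((444.5,271.3,203,3.1416),(444.5,271.3,-4.7,3.1416))"
```

```text
39.15 [482.1  78.  205.2] yaw 175.47 M [ 0.025  0.085 -0.029] F [ 0.1  0.5 -3.6] 20.75
t 39.15 pos [482.1  78.  205.2] rot [3.1410e+00 3.1000e-03 3.0625e+00] F [ 0.1  0.5 -3.6] q [ 0.09  0.15  1.68  0.    1.31 -1.41] gap 20.8
row [ 52.7 189.7   2.2  -4.5]
row [ 52.7 189.7 209.9  -4.5]
```

>>> arm_command:
  steps:
    - [0.1,12,40,0,-2]
    - [0.1,24,80,0,-4.5]
    - [0.1,36,120,0,-4.5]
    - [0.1,46,160,0,-4.5]
    - [0.1,53,190,0,-4.5]
    - [0.1,53,190,20,-4.5]
    - [0.1,53,190,60,-4.5]
    - [0.1,53,190,100,-4.5]
    - [0.1,53,190,140,-4.5]
    - [0.1,53,190,175,-4.5]
    - [0.1,53,190,195,-4.5]
    - [0.1,53,190,203,-4.5]
    - [0.1,53,190,206,-4.5]
    - [0.1,53,190,208,-4.5]
    - [0.1,53,190,208,-4.5]

```text
clock: 41.02
eef_pos: [443.9, 271.7, -4.0]
eef_rot: [3.141, 0.001, 3.141]
wrist_force: [-1.4, -0.2, -2.9]
finger_gap: 20.8
finger_force: 60.0
```

```bash
python3 r.py
```

```text
41.02 [443.9 271.7  -4. ] yaw 179.97 M [-0.045 -0.065 -0.059] F [-1.4 -0.2 -2.9] 20.8
```

>>> arm_command:
  steps:
    - [0.1,0,0,0.6,0]
    - [0.1,0,0,1.2,0]
    - [0.1,0,0,1.5,0]
    - [0.5,0,0,1.5,0]
    - [0.5,0,0,1.5,0]
    - [0.5,0,0,1.5,0]
    - [0.5,0,0,1.5,0]
    - [0.5,0,0,1.5,0]
    - [0.5,0,0,-20,0]
    - [0.5,0,0,-80,0]
    - [0.5,0,0,-140,0]
    - [0.5,0,0,-140,0]

```text
clock: 42.52
eef_pos: [445.3, 272.5, 139.8]
eef_rot: [3.138, 0.007, 3.141]
wrist_force: [0.1, 0.0, -0.3]
finger_gap: 46.9
finger_force: 0.0
```

Run:
```python
from h import *
d=imaging.camera("side");to((0,0,0,0))
t=trace(d,"spanner")[0];ys,xs=np.nonzero(t["region"])
W=np.array([onz(d,(x,y),8)[:2] for x,y in zip(xs,ys)]);print(t["p"],W.min(0),W.max(0))
```

```text
t 42.58 pos [444.2 271.9 136.9] rot [3.1400e+00 3.1000e-03 3.1411e+00] F [-0.1 -0.5 -1. ] q [ 0.48  0.29  1.67  0.    1.17 -1.09] gap 47.1
row [ 444.1 -272.1  136.9  180. ]
0.59 [401.36288262 242.3981094 ] [591.38947505 301.88019495]
```

```bash
python3 -c "
from cell import job
print(job.sign_off())"
```

```text
the job is handed in; nothing more can be done
None
```

The job is handed in: by the tool angle and wrist moment the locknut is about 20° past its bite, the lower nut was held by the spanner against the pillar, and the spanner lies flat on the table clear of the press. The judge returned no verdict, and I did not measure the lower nut's corner or the other items afterwards.

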